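# Set the cheese portion gauge and fit its stop plate

### The job

Turn the orange knob of the portion gauge until the black pointer's tip is in line with the red marker (not the blue one), within the width of its red fin, and let the knob go. Then stand the blue stop plate upright in the carriage's slot, fully down, with the pointer still on the red marker. Move the carriage only by the knob, never by pushing it with the gripper or arm, and leave the cheeses and the brush where they are.

Things in the scene. Friction and masses are not known exactly. Their poses are not given: they have to be found in the camera images.
- gauge: Fixed portion gauge: white bed 170 x 310 mm, 20 mm thick. Origin: centre of its underside, on the table. Own y: the carriage's travel; own x: from the knob (-x side) to the white scale strip (x = 80 to 130 mm, top 34 mm above the table). Steel end plates 130 x 12 mm stand at y = +149 mm (top 95 mm above the table) and y = -149 mm (top 36 mm).
- carriage: Dark steel block 140 (x) x 64 (y) x 36 mm that slides along the gauge's y, 60 mm either way from the middle, geared to the knob; axes as the gauge. Origin: centre of its underside, 26 mm above the table; its top is at 62 mm. A slot, open at the top, runs along its x; the black pointer is fixed to its +x side. Friction holds it against about 13 N.
- slot (a point): Centre of the slot's floor in the carriage, 40 mm above the table; the slot is 110 mm long (carriage x), 26 mm wide (carriage y), 22 mm deep, with 3 mm chamfers at the mouth. Axes as the carriage.
- pointer_tip (a point): Tip of the black pointer, a needle 3 mm wide that ends 99 mm along x from the carriage's middle; it points along the gauge's +x over the scale strip, 39 mm above the table. It moves with the carriage.
- knob (a joint): Angle of the orange knob, rad; 0 = its bar along the gauge's x. Grows clockwise seen from above: one radian clockwise moves carriage and pointer 12 mm along the gauge's +y, counter-clockwise to -y (limits +-5 rad). Friction of about 0.15 N m holds it where it is left.
- knob_grip (a point): On the knob's vertical axis, 77 mm above the table: the TCP height to grip it from above. The grip is an upright orange bar 66 mm long, 16 mm thick, from 47 to 93 mm above the table, over a black skirt of 60 mm diameter. The point's x axis lies along the bar and turns with it; z is up.
- mark_red: Red marker on the scale strip: upright red fin 6 mm wide (y), 30 mm long (x), top 51 mm above the table, on a dark clip. Origin: centre of its underside, 34 mm above the table; axes as the gauge. Fixed, 17 to 38 mm to one side of the middle of the travel. The pointer is right when its tip is within 3 mm of this origin along y.
- mark_blue: Blue marker of the same shape, on the other side; belongs to another portion, not to be used.
- fence: Loose blue plastic stop plate, 100 (x) x 20 (y) x 95 mm (z), 180 g, standing upright on the table on its 100 x 20 mm edge. Origin: centre of its underside. To be gripped from above across its 20 mm thickness. Either way round fits the slot.
- cheese: Small yellow cheese wheel, 124 mm diameter, 60 mm high, to leave alone. Origin: centre of its underside.
- wedge: Brown-yellow block of cheese 120 x 45 x 55 mm, to leave alone. Origin: centre of its underside.
- brush: Hand brush lying on the table, wooden handle, grey bristles, 200 mm long, 42 mm wide, 20 mm high, to leave alone. Origin: its middle, at the table; x along it to the bristles.

How it is judged (in metres and radians):
On the way, in this order (a step that is already met when the one before it is completed fails the run):
1. the pointer's tip is within 3 mm of the red marker's middle along the scale, with the gripper touching nothing (y of pointer_tip in the frame of mark_red between -0.003 and 0.003 m and contact force between the fingers and anything else below 0.5 N), for 0.2 s.
2. the stop plate stands upright on the floor of the carriage's slot (x of fence in the frame of slot between -0.008 and 0.008 m and y of fence in the frame of slot between -0.005 and 0.005 m and z of fence in the frame of slot between -0.004 and 0.004 m and angle between fence's own z axis and vertical below 0.07 rad and angle between the x axis of fence and the x axis of slot, either way round below 0.12 rad), for 0.2 s.
At the end, for the whole second after the job is handed in: Pointer tip within 3 mm of the red marker's middle along the scale; stop plate at rest in the slot, its underside within 4 mm of the slot's floor and within 8 mm (along) and 5 mm (across) of its centre, tilted less than 0.07 rad and within 0.12 rad of the slot's direction (all of step 2 and y of pointer_tip in the frame of mark_red between -0.003 and 0.003 m and linear speed of fence below 0.02 m/s); the robot touches nothing.
It fails at once if the carriage is pushed by the gripper or arm (over 6 N) (contact force between any of the fingers, the arm and carriage above 6 N).
It fails at once if the cheese is moved more than 30 mm (distance of cheese from where it was at the start of the episode above 0.03 m).
It fails at once if the wedge is moved more than 30 mm (distance of wedge from where it was at the start of the episode above 0.03 m).
It fails at once if the brush is moved more than 30 mm (distance of brush from where it was at the start of the episode above 0.03 m).
It also fails if it takes over 72 s, if anything falls off the work surface, if the arm or the gripper's body presses on something with over 40 N, if the wrist force passes 120 N, or if a joint passes its speed limit or range.

### The arm

A 6-joint arm with a two-finger parallel gripper is mounted at the origin on the work surface. World frame = base frame: x ahead of the robot, y to its left, z up, the work surface at z = 0. Lengths are in mm, angles in rad, forces in N, time in s.
With the tool pointing down it reaches from about 250 to 800 mm from the base axis. Payload 8.5 kg.
Tool frame: the origin (TCP) lies between the finger pads, 19 mm behind the fingertips; this is the grasp point; z points along the fingers, y is the line along which they close (so a half turn about z gives the same grasp; the last joint's range is limited). The gripper opens to 85 mm and grips with 20 to 120 N. Pads are 22 mm wide; open, the fingers measure 114 mm over their backs; the gripper's body (76 mm by 85 mm) begins 54 mm behind the grasp point. The pads swing forward as they close: fully open they stand 13 mm farther back than shut.
Start: joints at [1.184, 0.238, -0.013, 1.319, 0, 1.571], TCP at [198.026, 486.175, 249.976] pointing down, gripper open.
Joint ranges: [-2.66, 2.66], [-1.03, 1.9], [-1.14, 1.46], [-1.82, 2.27], [-1.45, 1.34], [-3.14, 3.14]. Speed limits (rad/s): [2.22, 2.22, 2.79, 3.14, 3.14, 3.14].

### API

Orientations are given as [roll, pitch, yaw] about the fixed x, y, z axes, in that order (R = Rz(yaw) Ry(pitch) Rx(roll)).
In Python, from rig import arm, vision, nets gives the robot as it stands. The module is installed in compiled form; this text tells all that it offers.
- The arm moves only by the tool drive_tool, never from a script. Its argument "deltas" is text: rows parted by semicolons, each of 6 numbers parted by spaces: the shift along the tool's x, y, z in units of 0.04 m (1.0 is 0.04 m), then the turn, a rotation vector about the tool's x, y, z in units of 0.08 rad (1.0 is 0.08 rad). A call has 1 to 20 rows; each row shifts and turns the commanded pose from where the row before left it, along the tool's axes as they then stand; what a row does not reach is not made up. A row lasts 1/8 s, in which the tool goes at most 62.5 mm and 10.7 degrees, less where a joint would pass 70% of its speed; a pose out of reach is approached as far as the arm can. A call with a number of a shift or a turn outside -1 to 1 is refused whole. A call with a gripper value outside its range is refused whole. "gripper" is the closure, from -1 (fully open) to 1 (shut), set as the call begins (left out, the last holds). The fingers move at their own pace and stop on an object; "force" is the grip in N (left out, the last holds). Time passes only in rows, so rows that do not move let the fingers close. It gives the time, the measured TCP pose, the force, the opening and the grip force at its end, in the units of the state.
- arm.state(): the state, without advancing time (a new reading comes with each control period).
- vision.camera(name): name is "scene" or "side" or "wrist"; returns a dict with "pixels" (480x640x3 uint8, red, green, blue), "range_z" (480x640 float32, mm along the optical axis (not along the pixel's ray), 0 where there is no reading), "fx", "fy", "cx", "cy" (pixels), "T" (4x4, takes a point from camera to world coordinates); the wrist camera has in their place "mount" (4x4, takes a point from camera to tool coordinates, whose origin is the TCP and whose axes are the flange's). Camera axes: x right, y up, looking along -z (the intrinsics and any distortion apply to the point x, -y, -z); pixel columns grow to the right and rows downward; lengths in mm; the calibration is good to about 2 mm. A picture is of the moment at which its call begins: read the wrist's pose just before it.
- arm.sign_off(): hands the job in; it is judged then, once.
Trained networks look in the newest picture that a camera, given by its name, has taken for a name from the list of things; names that differ only in an ending like _2 or _b are one class to them, and where a whole thing is asked for, a point or a joint stands for the part that bears it (a point fixed in the world has none). Each returns a list of dicts, best first, with "p" (0 to 1); they miss things now and then, are a little off and sometimes report something else, mostly with a low value. They report only what shows in the picture. A call takes as long as a camera call.
- nets.find_in(camera, query): "bbox" ([left, top, right, bottom] as shares, 0 to 1, of the picture: columns of its width, rows of its height, round what is visible of it).
- nets.regions_of(camera, query): "mask" (480x640 bool, what is visible of it) and "bbox" ([left, top, right, bottom] as shares, 0 to 1, of the picture: columns of its width, rows of its height, round what is visible of it).
The state is a dict: "clock": time; "qpos": joint angles; "dq": joint speeds; "tau": joint torques, N m; "tool_pos": TCP position; "tool_rot": TCP orientation; "force": force on the tool from outside, world axes, zero at the start; "wrist_torque": the same for the moment, N m; "opening": finger opening in mm; "gripper_force": force on a finger pad.
Only numpy, scipy, OpenCV 4.12 (cv2) and the standard library are available. Lean on these libraries where they do the work, as an engineer would, in place of code of your own. Each camera call takes 0.05 s, during which the arm holds its last target. There are 200 camera calls.

## Working session

There is one attempt and no reset: what is moved stays moved. The work goes in short steps, Python scripts to look and compute and a tool call to move; the robot and the scene stay as the last step left them, time stands still between calls to the robot, and variables do not carry over. Pictures are saved under pics/ and viewed, at most 10 in all, crops included, and the job is handed in when it is done.

Besides the shell and the picture viewer there is one more tool, called after "Request:" as a command line: name --argument value ..., lists and objects as JSON in quotes. drive_tool: Moves the arm, as the interface text tells. Its arguments: {"type":"object","properties":{"deltas":{"type":"string"},"gripper":{"type":"number"},"force":{"type":"number"}},"required":["deltas"]}

```bash
ls; mkdir -p pics; cat > h.py <<'E'
import numpy as np, cv2
from rig import arm, vision, nets
from scipy.spatial.transform import Rotation as R
def shot(name):
    s=arm.state(); c=vision.camera(name)
    if 'T' in c: T=np.array(c['T'])
    else:
        W=np.eye(4); W[:3,:3]=R.from_euler('xyz',s['tool_rot']).as_matrix(); W[:3,3]=s['tool_pos']
        T=W@np.array(c['mount'])
    z=c['range_z']; v,u=np.mgrid[:480,:640]
    P=np.stack([(u-c['cx'])/c['fx']*z,-(v-c['cy'])/c['fy']*z,-z],-1)
    P=P@T[:3,:3].T+T[:3,3]; P[z<=0]=np.nan
    return c,P,T
def save(c,f): cv2.imwrite('pics/'+f,cv2.cvtColor(c['pixels'],cv2.COLOR_RGB2BGR))
E
python3 - <<'E'
from h import *
print(arm.state())
for n in ['scene','side']:
    c,P,T=shot(n); save(c,n+'0.png'); print(n,{k:(v if np.size(v)<20 else 0) for k,v in c.items()})
    for q in ['gauge','carriage','knob','pointer_tip','mark_red','mark_blue','fence','cheese','wedge','brush']:
        for d in nets.regions_of(n,q)[:2]:
            m=d['mask']&np.isfinite(P[...,0]); p=P[m]
            if len(p)<5: continue
            print(q,round(d['p'],2),len(p),np.median(p,0).round(),np.percentile(p,3,axis=0).round(),np.percentile(p,97,axis=0).round())
E
```

```text
pics
{'clock': 0.0, 'qpos': array([ 1.18398511e+00,  2.38781686e-01, -1.42296114e-02,  1.31921792e+00,
        4.98592481e-06,  1.57082260e+00]), 'dq': array([ 3.28289091e-05,  5.48802254e-04, -6.05826943e-04, -9.17610141e-04,
        1.35741987e-04,  5.56458326e-05]), 'tau': array([-7.72173498e-04, -5.38783228e+01,  3.46438122e+01,  1.82880048e-02,
       -1.54763779e-04, -1.48530472e-05]), 'tool_pos': array([197.90321017, 485.8559207 , 249.38673472]), 'tool_rot': array([-3.14015976e+00, -4.94827937e-06,  2.75475516e+00]), 'force': array([-0.32985869,  0.17344796,  1.89026059]), 'wrist_torque': array([ 0.03340414, -0.04649377, -0.00922083]), 'gripper_force': 0.0, 'opening': 85.4834760733745}
scene {'pixels': 0, 'range_z': 0, 'fx': 620.6369383717056, 'fy': 620.6369383717056, 'cx': 330.40264059494007, 'cy': 244.34255593453287, 'T': array([[-6.24574436e-01, -6.53643388e-01,  4.27384013e-01,
         1.06652692e+03],
       [ 7.80857435e-01, -5.31771439e-01,  3.27842649e-01,
         4.85415687e+02],
       [ 1.29784316e-02,  5.38488122e-01,  8.42533146e-01,
         1.17787139e+03],
  
[... 1689 characters left out ...]
62.]
carriage 0.6 1549 [588. 138.  54.] [520.  84.  27.] [657. 157.  63.]
knob 0.6 666 [454. 108.  63.] [425.  91.  32.] [486. 129.  94.]
pointer_tip 0.81 1518 [586. 139.  54.] [520.  88.  27.] [653. 157.  63.]
mark_red 0.39 76 [707. 149.  40.] [694. 144.  35.] [720. 159.  51.]
mark_red 0.39 1481 [586. 140.  55.] [520.  89.  29.] [653. 157.  63.]
mark_blue 0.49 56 [710.  96.  40.] [700.  92.  34.] [723. 105.  50.]
fence 0.88 976 [ 465. -268.   54.] [ 423. -296.    5.] [ 510. -243.   95.]
cheese 0.97 3371 [378. 471.  59.] [326. 401.  12.] [434. 507.  62.]
wedge 0.89 571 [ 670. -291.   44.] [ 653. -380.    0.] [ 699. -262.   57.]
brush 0.35 85 [710.  96.  41.] [697.  90.  34.] [724. 105.  51.]
```

View pics/scene0.png

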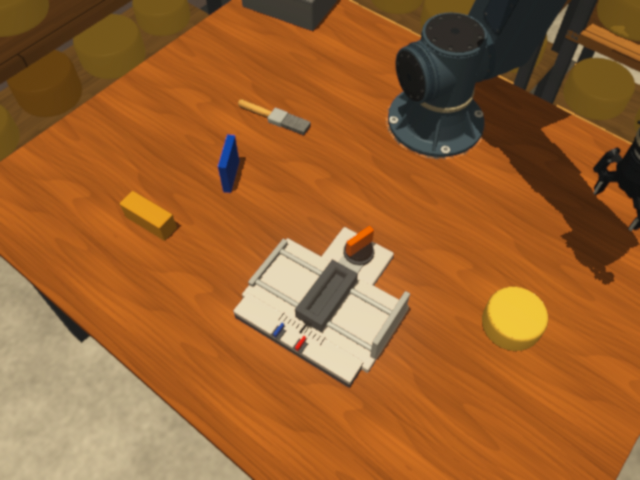

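```bash
python3 - <<'E'
from h import *
c,P,T=shot('scene')
def top(q,lo,hi,n='scene'):
    d=nets.regions_of(n,q)[0]; m=d['mask']&(P[...,2]>lo)&(P[...,2]<hi)
    p=P[m]; r=cv2.minAreaRect(p[:,:2].astype(np.float32)); print(q,len(p),p.mean(0).round(1),r)
top('knob',85,100);top('carriage',57,67);top('fence',90,102);top('mark_red',44,60);top('mark_blue',44,60);top('gauge',14,26)
print(R.from_euler('xyz',arm.state()['tool_rot']).as_matrix().round(3))
c,P2,T=shot('wrist');print(c['mount'].round(2),c['fx'])
E
```

```text
knob 211 [462.8  99.2  92.2] ((461.763427734375, 98.36985778808594), (16.216571807861328, 64.17578887939453), 77.80912017822266)
carriage 1355 [595.5 116.1  62.1] ((593.2767944335938, 115.56144714355469), (143.0530242919922, 65.71869659423828), 6.279805660247803)
fence 309 [ 471.6 -277.    95.2] ((469.74700927734375, -278.8482971191406), (102.80213165283203, 21.140941619873047), 31.382244110107422)
mark_red 61 [710.2 143.4  51. ] ((709.4034423828125, 142.9985809326172), (29.895830154418945, 7.093907356262207), 5.848391056060791)
mark_blue 56 [716.   91.2  50.2] ((715.7371826171875, 90.53422546386719), (28.050188064575195, 8.119300842285156), 5.100449085235596)
gauge 7258 [577.6 112.8  20.5] ((569.1510009765625, 109.94384765625), (312.0344543457031, 309.3713073730469), 6.2140607833862305)
[[-0.926  0.377 -0.   ]
 [ 0.377  0.926 -0.   ]
 [ 0.    -0.    -1.   ]]
[[   0.      0.96    0.29   72.02]
 [   1.     -0.     -0.     -0.39]
 [   0.      0.29   -0.96 -123.86]
 [   0.      0.      0.      1.  ]] 334.350141692664
```

Request:
drive_tool --deltas "-0.98 -0.65 0 0 0 0;-0.98 -0.65 0 0 0 0;-0.98 -0.65 0 0 0 0;-0.98 -0.65 0 0 0 0;-0.98 -0.65 0 0 0 0;-0.98 -0.65 0 0 0 0;-0.98 -0.65 0 0 0 0;-0.98 -0.65 0 0 0 0;-0.98 -0.65 0 0 0 0;-0.98 -0.65 0 0 0 0;0 0 0 0 0 -0.73;0 0 0 0 0 -0.73;0 0 0 0 0 -0.73;0 0 0 0 0 0" --gripper 0

```text
clock: 3.25
tool_pos: [463.0, 97.5, 250.0]
tool_rot: [-3.141, -0.0, 2.929]
force: [1.0, -0.4, 0.5]
opening: 42.6
gripper_force: 0.0
```

```bash
cat > m.py <<'E'
from h import *
import sys
s=arm.state(); print(s['clock'],s['tool_pos'].round(1),s['tool_rot'].round(4),s['opening'],s['force'].round(1))
c,P,T=shot('wrist'); save(c,sys.argv[1]+'.png')
reg={}
def top(q,lo,hi):
    for d in nets.regions_of('wrist',q)[:1]:
        m=d['mask']&(P[...,2]>lo)&(P[...,2]<hi); p=P[m]
        if len(p)<8: print(q,'few',d['p']);continue
        r=cv2.minAreaRect(p[:,:2].astype(np.float32)); print(q,round(d['p'],2),len(p),p.mean(0).round(1),np.round(r[0],1),np.round(r[1],1),round(r[2],2),'px',(np.array(d['bbox'])*[640,480,640,480]).round())
        reg[q]=np.array(r[0])
for a in [('knob',87,100),('carriage',57,67),('mark_red',46,58),('mark_blue',46,58),('pointer_tip',36,43),('fence',90,102)]: top(*a)
E
python3 m.py w1
```

```text
3.25 [463.   97.5 250. ] [-3.1415 -0.      2.9295] 42.58173966407694 [ 1.  -0.4  0.5]
knob 0.63 1364 [457.7  96.9  92.6] [459.1  96.8] [16.  65.5] 77.39 px [294. 177. 353. 256.]
carriage 0.93 3099 [579.3 101.2  61.7] [593.4 115.1] [141.9  64. ] 6.29 px [315. 255. 381. 392.]
mark_red 0.67 1464 [458.3  96.7  47.2] [459.3  96.9] [58.1 58.4] 31.9 px [291. 182. 351. 259.]
fence few 0.83
```

View pics/w1.png

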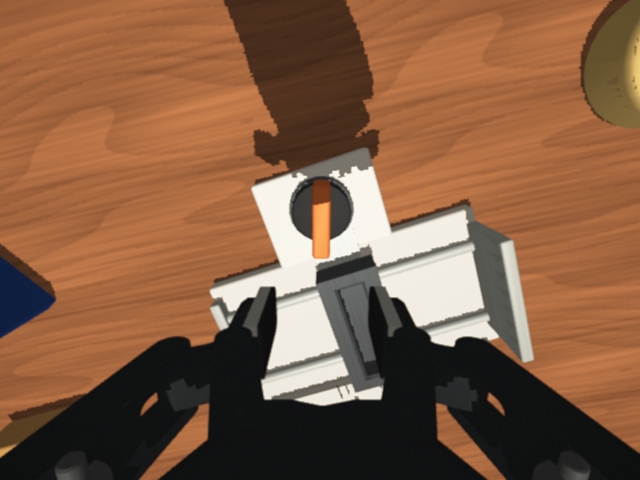

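Request:
drive_tool --deltas "0.07 -0.02 0.9 0 0 0;0 0 0.9 0 0 0;0 0 0.9 0 0 0;0 0 0.8 0 0 0;0 0 0.5 0 0 0;0 0 0.33 0 0 0;0 0 0 0 0 0"

```text
clock: 4.47
tool_pos: [459.7, 97.2, 76.3]
tool_rot: [-3.141, -0.001, 2.93]
force: [0.4, -0.3, 0.3]
opening: 42.7
gripper_force: 0.0
```

Request:
drive_tool --deltas "0 0 0 0 0 0;0 0 0 0 0 0;0 0 0 0 0 0;0 0 0 0 0 0" --gripper 1 --force 40

```text
clock: 4.97
tool_pos: [460.6, 96.9, 77.8]
tool_rot: [-3.141, 0.002, 2.93]
force: [-1.2, -4.6, 6.5]
opening: 15.8
gripper_force: 41.7
```

Request:
drive_tool --deltas "0 0 0 0 0 0.8;0 0 0 0 0 0.9;0 0 0 0 0 0.9;0 0 0 0 0 0.9;0 0 0 0 0 0.9;0 0 0 0 0 0.9;0 0 0 0 0 0.9;0 0 0 0 0 0.9;0 0 0 0 0 0.9;0 0 0 0 0 0.9;0 0 0 0 0 0.9;0 0 0 0 0 0.9;0 0 0 0 0 0.9;0 0 0 0 0 0.9;0 0 0 0 0 0.9;0 0 0 0 0 0.9;0 0 0 0 0 0.9;0 0 0 0 0 0;0 0 0 0 0 0"

```text
clock: 7.35
tool_pos: [459.0, 95.4, 77.7]
tool_rot: [-3.14, 0.004, 1.713]
force: [-6.8, -13.8, 14.8]
opening: 15.7
gripper_force: 42.9
```

```bash
cat > sc.py <<'E'
from h import *
import sys
for n in ['scene','side']:
    c,P,T=shot(n)
    def top(q,lo,hi):
        for d in nets.regions_of(n,q)[:2]:
            m=d['mask']&(P[...,2]>lo)&(P[...,2]<hi); p=P[m]
            if len(p)<8: continue
            r=cv2.minAreaRect(p[:,:2].astype(np.float32)); g=np.array([593.35,115.5]); a=np.deg2rad(6.25)
            e=np.array(r[0])-g
            print(n,q,round(d['p'],2),len(p),np.round(r[0],1),np.round(r[1],1),round(r[2],2),'gy',(-np.sin(a)*e[0]+np.cos(a)*e[1]).round(1))
    for a in [('carriage',57,67),('mark_red',44,60),('mark_blue',44,60)]: top(*a)
    y0,x0,h,w=[285,240,100,120] if n=='scene' else [300,120,120,160]
    if n=='scene': cv2.imwrite('pics/'+sys.argv[1],cv2.resize(c['pixels'][y0:y0+h,x0:x0+w,::-1],None,fx=5,fy=5,interpolation=cv2.INTER_CUBIC))
E
python3 sc.py s1.png
```

```text
scene carriage 0.98 1348 [591.9 129.7] [143.   66.3] 6.42 gy 14.3
scene mark_red 0.43 594 [604.2 131.1] [168.2  66.5] 5.8 gy 14.4
scene mark_blue 0.53 63 [713.8  90.5] [31.8  6.9] 8.16 gy -38.0
side carriage 0.83 690 [588.4 134.1] [142.1  74.2] 5.67 gy 19.0
side carriage 0.64 26 [450.9 122.1] [22.2 26.9] 21.79 gy 22.1
side mark_red 0.58 27 [703.7 147.2] [26.7  8.8] 7.92 gy 19.5
side mark_red 0.46 286 [ 678.7 -321.2] [ 46.1 127.1] 5.66 gy -443.4
side mark_blue 0.67 34 [709.9  95.1] [27.4 11.1] 5.16 gy -32.9
```

View pics/s1.png

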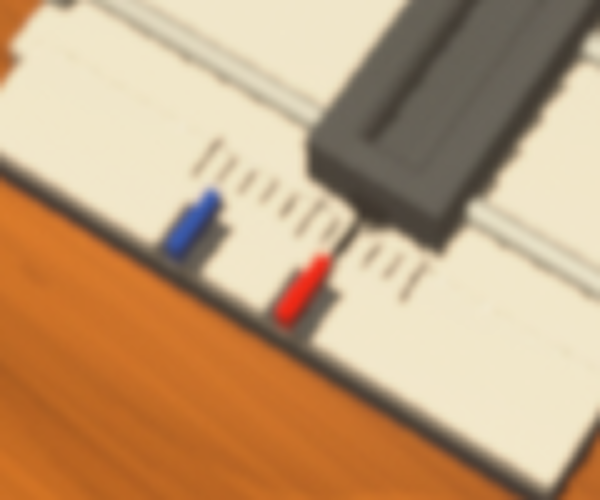

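Request:
drive_tool --deltas "0 0 0 0 0 0;0 0 0 0 0 0;0 0 0 0 0 0;0 0 -0.3 0 0 0;0 0 -0.8 0 0 0;0 0 -0.9 0 0 0;0 0 -0.9 0 0 0;0 0.5 -0.4 0 0 0;0 0.95 0 0 0 0;0 0.95 0 0 0 0;0 0.95 0 0 0 0;0 0.95 0 0 0 0;0 0.95 0 0 0 0;0 0.5 0 0 0 0;0 0 0 0 0 0;0 0 0 0 0 0" --gripper 0

```text
clock: 9.75
tool_pos: [687.0, 130.1, 209.1]
tool_rot: [-3.141, 0.0, 1.714]
force: [0.3, -0.4, -0.3]
opening: 43.0
gripper_force: 0.0
```

```bash
python3 m.py w2
```

```text
9.75 [687.  130.1 209.1] [-3.1410e+00  1.0000e-04  1.7141e+00] 42.96861801430507 [ 0.3 -0.4 -0.3]
knob 0.75 2039 [462.4  98.8  91.8] [460.6  97.3] [17.3 64.7] 8.13 px [  4. 188. 104. 279.]
carriage 0.65 9042 [591.3 130.7  61.6] [591.8 129.2] [140.8  64.6] 6.19 px [118. 170. 326. 256.]
mark_red 0.66 275 [709.1 142.7  50.6] [709.4 142.4] [29.6  6.4] 6.03 px [331. 200. 367. 224.]
mark_blue 0.64 262 [715.   90.9  50.4] [715.1  90.4] [30.   6.6] 5.69 px [327. 255. 362. 276.]
pointer_tip 0.78 3519 [596.  129.2  40. ] [606.7 132.3] [167.   61.8] 6.08 px [119. 169. 329. 256.]
```

View pics/w2.png

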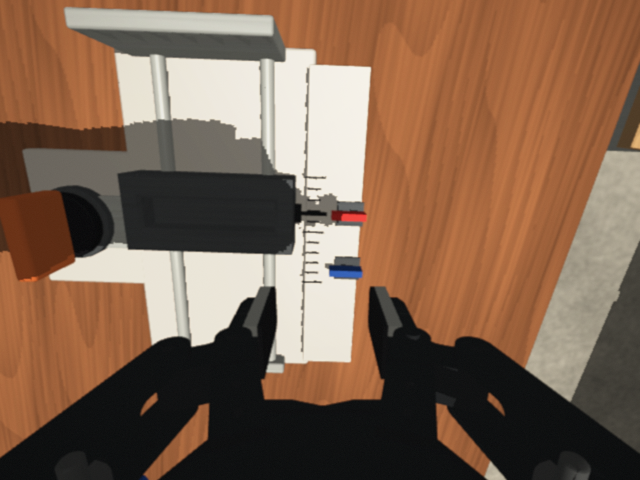

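```bash
python3 - <<'E'
from h import *
c,P,T=shot('wrist'); g=c['pixels'].max(-1); a=np.deg2rad(6.15)
m=(g<60)&(P[...,2]>36)&(P[...,2]<44); m[:, :296]=0;m[:,330:]=0;m[:205]=0;m[225:]=0
d=nets.regions_of('wrist','mark_red')[0]; p2=P[d['mask']&(P[...,2]>46)]
f=lambda p:np.c_[p[:,0]*np.cos(a)+p[:,1]*np.sin(a),-p[:,0]*np.sin(a)+p[:,1]*np.cos(a)]
A=f(P[m]);B=f(p2); print(len(A),A.mean(0),np.ptp(A,axis=0),B.mean(0),np.ptp(B,axis=0))
print(np.polyfit(A[:,0],A[:,1],1))
c,P,T=shot('scene'); d=nets.regions_of('scene','fence')[0]; m=d['mask']&(P[...,2]>91); print(cv2.minAreaRect(P[m][:,:2].astype(np.float32)))
E
```

```text
179 [684.05841176  65.63395438] [25.85184985 15.70383713] [720.24740702  65.89350083] [29.82479906  6.31591176]
[-1.02118680e-02  7.26194686e+01]
((600.1719970703125, -120.02391052246094), (508.9151611328125, 38.695953369140625), 51.35280990600586)
```

Request:
drive_tool --deltas "-0.935 -0.683 0 0 0 0;-0.935 -0.683 0 0 0 0;-0.935 -0.683 0 0 0 0;-0.935 -0.683 0 0 0 0;-0.935 -0.683 0 0 0 0;-0.935 -0.683 0 0 0 0;-0.935 -0.683 0 0 0 0;-0.935 -0.683 0 0 0 0;-0.935 -0.683 0 0 0 0;-0.935 -0.683 0 0 0 0" --gripper -0.4

```text
clock: 11.55
tool_pos: [469.9, -280.3, 209.0]
tool_rot: [3.141, 0.0, 1.714]
force: [0.4, -0.6, -0.4]
opening: 59.5
gripper_force: 0.0
```

Request:
drive_tool --deltas "0 0 0 0 0 0.97;0 0 0 0 0 0.97;0 0 0 0 0 0.97;0 0 0 0 0 0.97;0 0 0 0 0 0.97;0 0 0 0 0 0.97;0 0 0 0 0 0.97;0 0 0 0 0 0.97;0 0 0 0 0 0.97;0 0 0 0 0 0.97;0 0 0 0 0 0.97;0 0 0 0 0 0.97;0 0 0 0 0 0.97;0 0 0 0 0 0.97;0 0 0 0 0 0.97;0 0 0 0 0 0;0 0 0 0 0 0"

```text
clock: 13.68
tool_pos: [470.7, -279.0, 208.9]
tool_rot: [3.141, 0.0, 0.552]
force: [-0.6, 0.0, 0.9]
opening: 59.9
gripper_force: 0.0
```

```bash
python3 m.py w3; python3 - <<'E'
from h import *
c,P,T=shot('scene'); d=nets.regions_of('scene','fence')
for e in d[:2]:
    m=e['mask']&(P[...,2]>91)&(P[...,2]<102); print(e['p'],m.sum()); 
    if m.sum()>8: print(cv2.minAreaRect(P[m][:,:2].astype(np.float32)))
E
```

```text
13.675 [ 470.7 -279.   208.9] [3.1415e+00 1.0000e-04 5.5160e-01] 59.88415641481196 [-0.6  0.   0.9]
mark_blue few 0.74
fence 0.87 3350 [ 472.2 -279.3   94.7] [ 469.8 -280.8] [99.3 19.8] 31.2 px [309. 170. 336. 305.]
0.82 292
((470.98016357421875, -278.01666259765625), (100.46343231201172, 19.830942153930664), 31.841045379638672)
```

View pics/w3.png

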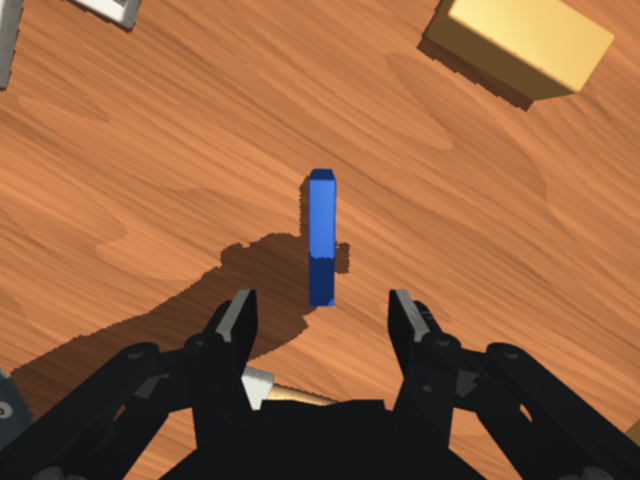

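Request:
drive_tool --deltas "0 0 0.9 0 0 0;0 0 0.9 0 0 0;0 0 0.9 0 0 0;0 0 0.6 0 0 0;0 0 0.3 0 0 0;0 0 0 0 0 0"

```text
clock: 14.88
tool_pos: [470.5, -278.9, 64.5]
tool_rot: [-3.141, 0.001, 0.55]
force: [-0.4, -0.3, 0.1]
opening: 59.9
gripper_force: 0.0
```

Request:
drive_tool --deltas "0 0 0 0 0 0;0 0 0 0 0 0;0 0 0 0 0 0;0 0 0 0 0 0;0 0 0 0 0 0;0 0 -0.3 0 0 0;0 0 -0.8 0 0 0;0 0 -0.8 0 0 0;0 0 -0.8 0 0 0;0 0 -0.5 0 0 0;0 0 0 0 0 0;0 0 0 0 0 0" --gripper 1 --force 50

```text
clock: 16.38
tool_pos: [470.3, -278.8, 192.1]
tool_rot: [-3.141, 0.001, 0.55]
force: [0.4, -0.4, -2.5]
opening: 19.5
gripper_force: 49.9
```

```bash
python3 m.py w4; python3 sc.py s4.png
```

```text
16.375 [ 470.3 -278.8  192.1] [-3.1407e+00  6.0000e-04  5.5000e-01] 19.495757236419152 [ 0.4 -0.4 -2.5]
fence few 0.57
scene carriage 0.74 2311 [389.1 442.5] [120.3 118.2] 17.37 gy 347.3
scene carriage 0.61 1350 [591.7 130.1] [142.2  65.5] 5.67 gy 14.7
scene mark_red 0.45 59 [709.8 143.2] [10.8 29.4] 83.9 gy 14.8
scene mark_blue 0.31 269 [474.9 102.5] [31.6 64.3] 17.35 gy 0.0
side carriage 0.82 692 [588.4 134. ] [141.   73.1] 6.82 gy 18.9
side mark_red 0.65 1580 [384.  449.4] [121.5 121.2] 68.84 gy 354.7
side mark_blue 0.66 34 [710.9  95.5] [28.2 12.8] 12.91 gy -32.6
```

Request:
drive_tool --deltas "0.88 -0.79 0 0 0 0;0.88 -0.79 0 0 0 0;0.88 -0.79 0 0 0 0;0.88 -0.79 0 0 0 0;0.88 -0.79 0 0 0 0;0.88 -0.79 0 0 0 0;0.88 -0.79 0 0 0 0;0.88 -0.79 0 0 0 0;0.88 -0.79 0 0 0 0;0 0 0 0 0 0.92;0 0 0 0 0 0.92;0 0 0 0 0 0.92;0 0 0 0 0 0.92;0 0 0 0 0 0.92;0 0 0 0 0 0.92;0 0 0 0 0 0;0 0 0 0 0 0"

```text
clock: 19.25
tool_pos: [596.9, 100.8, 192.8]
tool_rot: [-3.119, 0.001, 0.157]
force: [0.1, -0.1, -2.4]
opening: 19.1
gripper_force: 50.0
```

```bash
cat > f.py <<'E'
from h import *
s=arm.state(); tp=s['tool_pos']; print(tp.round(1),s['tool_rot'].round(4),s['force'].round(1))
for n in ['wrist','scene','side']:
    c,P,T=shot(n); 
    px=c['pixels'].astype(int); m=(px[...,2]>px[...,0]*1.8)&(px[...,2]>px[...,1]*1.5)&(px[...,2]>50)
    m&=(np.abs(P-tp)[...,:2].max(-1)<80)&(P[...,2]>tp[2]-75)&(P[...,2]<tp[2]+40); p=P[m]
    if len(p)<20: print(n,len(p)); continue
    a=s['tool_rot'][2]; u=np.array([np.cos(a),np.sin(a)]); v=np.array([-u[1],u[0]])
    e=p[:,:2]-tp[:2]; print(n,len(p),'along',np.percentile(e@u,[1,50,99]).round(1),'across',np.percentile(e@v,[1,50,99]).round(1),'z',np.percentile(p[:,2],[1,99]).round(1))
    save(c,'f_'+n+'.png')
E
python3 f.py; cp pics/f_scene.png pics/f1.png
```

```text
[596.9 100.8 192.8] [-3.1186e+00  9.0000e-04  1.5730e-01] [ 0.1 -0.1 -2.4]
wrist 12182 along [-11.9  27.   48. ] across [-11.1  -1.5   8. ] z [146.  223.1]
scene 404 along [-40.2  39.2  49.2] across [-9.2  2.1 10.6] z [143.4 226.2]
side 1228 along [-54.6 -16.4  41.2] across [-2.6 12.9 19.1] z [129.5 222.5]
```

View pics/f_wrist.png

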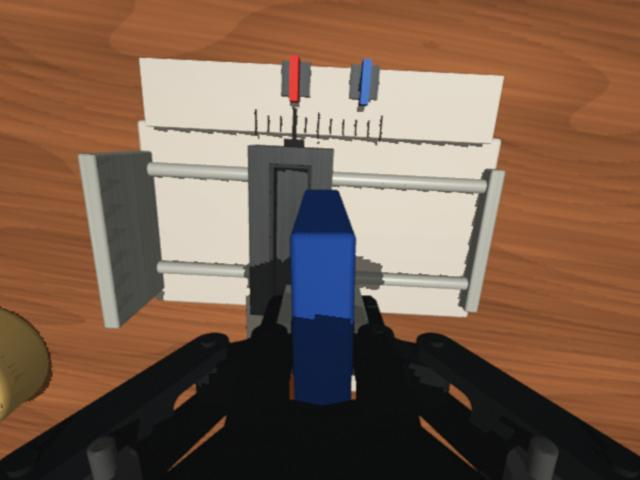

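Request:
drive_tool --deltas "0 -0.37 0 -0.29 0 0;0 -0.36 0 0 0 0;0 0 0 0 0 0.6;0 0 0 0 0 0;0 0 0 0 0 0;0 0 0 0 0 0"

```text
clock: 20.15
tool_pos: [597.0, 100.8, 193.3]
tool_rot: [-3.119, 0.002, 0.157]
force: [0.2, 0.4, -2.4]
opening: 19.6
gripper_force: 49.9
```

```bash
python3 f.py
```

```text
[597.  100.8 193.3] [-3.1186e+00  1.7000e-03  1.5740e-01] [ 0.2  0.4 -2.4]
wrist 12182 along [-11.9  26.9  48. ] across [-11.1  -1.5   8. ] z [145.4 223.5]
scene 401 along [-40.2  38.5  49. ] across [-8.9  2.2 10.7] z [144.  226.4]
side 1230 along [-54.8 -16.4  41.3] across [-3.6 12.8 18.3] z [130.  223.6]
```

```bash
python3 -c "
from h import *
s=arm.state();print(s['qpos'].round(3),s['dq'].round(3),s['tau'].round(1))"
```

```text
[0.157 0.399 0.076 1.249 0.023 3.141] [-0.001  0.001  0.     0.    -0.     0.001] [ -0.1 -66.8  34.8   0.    0.1   0. ]
```

Request:
drive_tool --deltas "0 0 0 0 0 -0.97;0 0 0 0 0 -0.97;0 0 0 0 0 -0.97;0 0 0 0 0 -0.97;0 0 0 0 0 -0.97;0 0 0 0 0 -0.97;0 0 0 0 0 -0.97;0 0 0 0 0 -0.97;0 0 0 0 0 -0.97;0 0 0 0 0 -0.97;0 0 0 0 0 -0.97;0 0 0 0 0 -0.97;0 0 0 0 0 -0.97;0 0 0 0 0 -0.97;0 0 0 0 0 -0.97;0 0 0 0 0 -0.97;0 0 0 0 0 -0.97;0 0 0 0 0 -0.97;0 0 0 0 0 -0.97;0 0 0 0 0 -0.97"

```text
clock: 22.8
tool_pos: [597.0, 101.0, 193.2]
tool_rot: [-3.14, -0.023, 1.712]
force: [-0.0, -0.4, -1.1]
opening: 19.4
gripper_force: 49.9
```

Request:
drive_tool --deltas "0 0 0 0 0 -0.97;0 0 0 0 0 -0.97;0 0 0 0 0 -0.97;0 0 0 0 0 -0.97;0 0 0 0 0 -0.97;0 0 0 0 0 -0.97;0 0 0 0 0 -0.97;0 0 0 0 0 -0.97;0 0 0 0 0 -0.97;0 0 0 0 0 -0.97;0 0 0 0 0 -0.97;0 0 0 0 0 -0.97;0 0 0 0 0 -0.97;0 0 0 0 0 -0.97;0 0 0 0 0 -0.97;0 0 0 0 0 -0.97;0 0 0 0 0 -0.97;0 0 0 0 0 -0.97;0 0 0 0 0 0;0 0 0 0 0 0"

```text
clock: 25.3
tool_pos: [597.0, 100.9, 193.2]
tool_rot: [3.119, -0.006, 3.105]
force: [0.2, -0.0, -1.3]
opening: 19.1
gripper_force: 49.9
```

Request:
drive_tool --deltas "0 0 0 0.28 -0.07 -0.9;0 0 0 0 0 -0.9;0.04 0.37 0 0 0 0;0.03 0.36 0 0 0 0;0 0 0 0 0 0;0 0 0 0 0 0;0 0 0 0 0 0"

```text
clock: 26.18
tool_pos: [591.1, 129.5, 193.2]
tool_rot: [-3.141, 0.0, -3.033]
force: [-0.8, -0.4, -2.6]
opening: 19.5
gripper_force: 49.9
```

```bash
python3 f.py; cat > al.py <<'E'
from h import *
# fence vs carriage in each camera, gauge axes relative to the carriage centre
s=arm.state(); tp=s['tool_pos']; a=np.deg2rad(6.15); Rg=np.array([[np.cos(a),np.sin(a)],[-np.sin(a),np.cos(a)]])
for n in ['scene','side','wrist']:
    c,P,T=shot(n); Q=P.copy(); Q[...,:2]=(P[...,:2]-[591.7,129.6])@Rg.T
    px=c['pixels'].astype(int); b=(px[...,2]>px[...,0]*1.8)&(px[...,2]>px[...,1]*1.5)&(px[...,2]>50)
    f=Q[b&(abs(Q[...,0])<70)&(abs(Q[...,1])<40)&(Q[...,2]>70)]
    t=Q[~b&(abs(Q[...,0])<78)&(abs(Q[...,1])<40)&(Q[...,2]>58)&(Q[...,2]<65)]
    for k,p in (('fence',f),('fencetop',f[f[:,2]>np.percentile(f[:,2],98)-4] if len(f) else f),('carr',t)):
        if len(p)>10: print(n,k,len(p),np.percentile(p,[1,99],axis=0).round(1).tolist())
E
python3 al.py
```

```text
[591.1 129.5 193.2] [-3.1415e+00  3.0000e-04 -3.0333e+00] [-0.8 -0.4 -2.6]
wrist 12240 along [-13.4  25.4  46.5] across [-8.7  0.9 10.2] z [144.4 223.6]
scene 408 along [-55.3 -43.3  -2.5] across [-9.8 -1.3  8.9] z [141.  226.7]
side 1214 along [-47.4   9.9  48.8] across [-18.  -11.8   3.4] z [129.9 223.2]
scene fence 406 [[2.0, -9.0, 141.5], [54.4, 9.6, 226.4]]
scene fencetop 177 [[1.3, -8.7, 222.1], [53.7, 9.5, 226.6]]
scene carr 855 [[-69.3, -30.6, 58.2], [70.3, 32.4, 64.9]]
side fence 1211 [[-49.6, -3.2, 129.6], [46.4, 16.9, 223.2]]
side fencetop 113 [[-48.8, -6.9, 218.9], [46.8, 16.1, 224.9]]
side carr 636 [[-72.2, -29.8, 58.1], [66.2, 38.1, 64.6]]
wrist fence 12235 [[-47.1, -10.4, 144.7], [12.8, 8.5, 223.7]]
wrist fencetop 10328 [[-46.7, -10.4, 220.6], [12.9, 8.5, 223.7]]
wrist carr 5182 [[-69.6, -31.9, 59.4], [38.9, 31.6, 63.6]]
```

View pics/f_wrist.png

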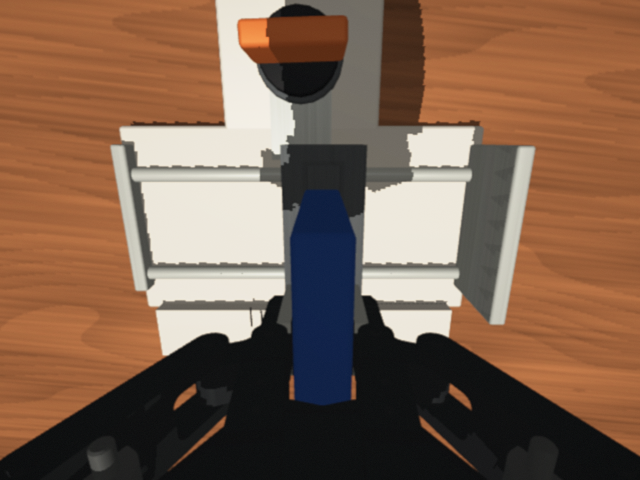

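Request:
drive_tool --deltas "0.06 0.012 0.4 0 0 0;0 0 0.6 0 0 0;0 0 0.4 0 0 0;0 0 0 0 0 0;0 0 0 0 0 0"

```text
clock: 27.1
tool_pos: [589.1, 129.9, 137.9]
tool_rot: [3.142, 0.001, -3.033]
force: [-0.1, -0.6, -2.2]
opening: 19.4
gripper_force: 49.9
```

```bash
python3 al.py
```

```text
scene fence 357 [[0.6, -8.8, 88.6], [52.5, 10.7, 172.0]]
scene fencetop 129 [[1.8, -7.6, 167.4], [51.2, 10.2, 172.1]]
scene carr 687 [[-61.1, -31.3, 58.2], [70.8, 32.7, 64.9]]
side fence 1159 [[-51.3, -3.3, 73.8], [44.7, 17.9, 168.7]]
side fencetop 112 [[-50.7, -6.0, 164.0], [45.6, 16.9, 170.5]]
side carr 421 [[-72.8, -25.8, 58.1], [66.9, 38.9, 64.6]]
wrist fence 12264 [[-49.0, -9.7, 89.0], [11.0, 9.3, 168.6]]
wrist fencetop 10333 [[-48.7, -9.7, 165.4], [11.1, 9.3, 168.6]]
wrist carr 8266 [[-69.8, -31.8, 59.1], [19.5, 31.5, 63.5]]
```

Request:
drive_tool --deltas "0 0 0.12 0 0 0;0 0 0.12 0 0 0;0 0 0.12 0 0 0;0 0 0.12 0 0 0;0 0 0.1 0 0 0;0 0 0 0 0 0"

```text
clock: 28.0
tool_pos: [588.4, 129.8, 113.6]
tool_rot: [-3.141, -0.0, -3.033]
force: [-0.1, -0.2, -1.7]
opening: 19.4
gripper_force: 49.9
```

No contact force, so the plate is inside the slot. Continuing to the floor.

Request:
drive_tool --deltas "0 0 0.08 0 0 0;0 0 0.08 0 0 0;0 0 0.04 0 0 0;0 0 0.02 0 0 0;0 0 0 0 0 0"

```text
clock: 28.62
tool_pos: [588.6, 129.8, 105.8]
tool_rot: [-3.142, 0.001, -3.033]
force: [-2.1, -0.5, 4.8]
opening: 19.4
gripper_force: 50.6
```

Request:
drive_tool --deltas "0 0 0 0 0 0;0 0 0 0 0 0;0 0 0 0 0 0;0 0 0 0 0 0;0 0 -0.2 0 0 0;0 0 -0.5 0 0 0;0 0 -0.8 0 0 0;0 0 -0.9 0 0 0;0 0 -0.9 0 0 0;0 0 -0.7 0 0 0;0.5 0 0 0 0 0;0.95 0 0 0 0 0;0.95 0 0 0 0 0;0 0 0 0 0 0;0 0 0 0 0 0" --gripper 0

```text
clock: 30.5
tool_pos: [493.8, 119.6, 265.9]
tool_rot: [3.141, 0.002, -3.033]
force: [0.2, 0.4, -0.4]
opening: 43.0
gripper_force: 0.0
```

```bash
python3 al.py; python3 sc.py s9.png
```

```text
scene fence 479 [[-46.6, -8.0, 113.4], [51.5, 10.5, 140.1]]
scene fencetop 181 [[-47.0, -7.5, 135.8], [50.1, 10.4, 140.7]]
scene carr 829 [[-68.8, -31.8, 58.2], [70.2, 32.6, 64.8]]
side fence 1036 [[-51.8, -4.8, 70.9], [43.8, 18.1, 136.9]]
side fencetop 178 [[-51.4, -6.3, 132.2], [43.4, 17.2, 137.6]]
side carr 426 [[-72.5, -26.2, 58.1], [66.5, 38.9, 64.5]]
wrist fence 2722 [[-49.7, -9.9, 74.7], [47.6, 9.3, 136.4]]
wrist fencetop 2172 [[-49.0, -9.9, 133.0], [47.8, 9.3, 136.5]]
wrist carr 4510 [[-69.9, -31.6, 58.9], [68.2, 31.5, 63.6]]
scene carriage 0.88 869 [591.3 130. ] [143.7  65.8] 6.0 gy 14.6
scene mark_red 0.57 62 [710.9 142.6] [28.1  8.7] 2.27 gy 14.2
scene mark_blue 0.72 58 [715.7  91.4] [28.6  6.9] 4.51 gy -37.3
side carriage 0.87 446 [587.6 135.5] [141.3  69.3] 7.2 gy 20.5
side carriage 0.32 34 [448.9 104.9] [63.  14.1] 83.54 gy 5.2
side mark_red 0.32 201 [456.1 101. ] [57.8 61.1] 49.44 gy 0.5
side mark_blue 0.67 39 [710.6  94.3] [12.4 29.3] 89.15 gy -33.8
```

View pics/s9.png

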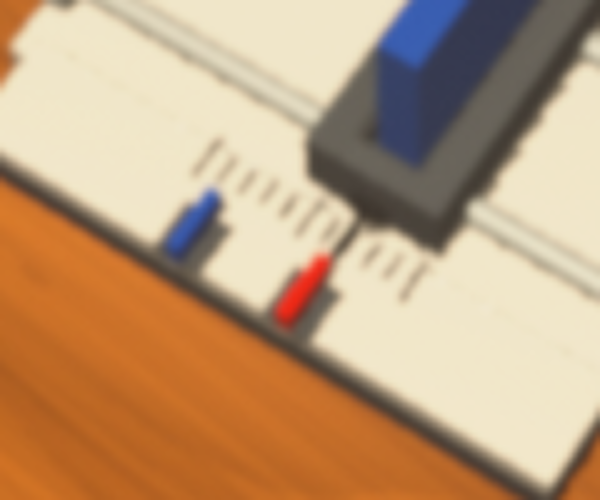

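```bash
python3 -c "
from rig import arm
print(arm.sign_off())"
```

```text
the job is handed in; nothing more can be done
None
```

I turned the knob until the pointer sat about 0.3 mm from the red marker's middle, then stood the blue stop plate upright and fully down in the slot. The last camera check showed neither had shifted, and I handed the job in at about 31 s on the robot's clock; the hand-in call returned no verdict.

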